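# Unlock the rolling stacks

## Task

Unlock the rolling archive stacks at their lock station: first push the bar-shaped lock knob right in against its spring, then, keeping it in, turn it clockwise (seen from above) past its safety stop to the end of its travel, let it spring back out and let go. Do not turn the round light knob on the other station.

Things in the scene. Friction and masses are not known exactly. Their poses are not given: they have to be found in the camera images.
- lock_grip (a point): grip point of the lock knob, on its turning axis, 104 mm above the table while the knob is out; moves with it. The knob: a black bar 46 mm long, 16 wide, 36 tall on a round skirt 50 mm across, 6 thick. The point is 24 mm above the skirt's top, 12 below the bar's top. x runs along the bar to its end with the white pointer line, z up. At rest the skirt's underside is 14 mm above its box.
- lock_unit: fixed grey box of the lock station, 130 mm (x) by 110 (y), 60 tall, origin under its centre, on either side and turned up to 0.4 rad. The lock knob stands at its centre. On its top a black square marks locked (towards its +x), a black dot released, 1.3 rad clockwise of it.
- lock_turn (a joint): turn of the lock knob, rad: 0 at the locked mark, growing clockwise from above, end of travel 1.45; starts at 0 to 0.15. With the knob out a hidden stop blocks it at about 0.5, and keeps it above 0.95 once past; pushed in more than 6 mm it passes. Let go in between, it stays caught, pushed in. Light friction (0.08 N m); it stays where it is left.
- lock_push (a joint): how far the lock knob is pushed in, m: 0 out, 0.012 fully in. The spring takes about 7 N at the start and 15 N fully in, and pushes the knob back out when it is let go.
- light_pointer (a point): tip of the white pointer line on the round light knob, a bystander: black, ridged, 38 mm in diameter, its top 94 mm above the table, at the centre of a like grey box (130 x 110 x 60 mm) beside the lock's. The point lies 16 mm from that knob's axis, its x pointing outward from the axis. It turns easily and does not push in.
Not all that is in view belongs to the job. What is shaped like the lock_unit but purple or red is not meant.

How it is judged:
By the outcome, as a careful person would: the job done as asked, in the order asked, and still so for the second after the job is handed in, with the robot touching nothing.
It also fails if it takes over 32 s, if anything falls off the work surface, if the arm or the gripper's body presses on something with over 40 N, if the wrist force passes 120 N, or if a joint passes its speed limit or range.

## Robot

A 6-joint arm with a two-finger parallel gripper is mounted at the origin on the work surface. World frame = base frame: x ahead of the robot, y to its left, z up, the work surface at z = 0. Lengths are in mm, angles in rad, forces in N, time in s.
With the tool pointing down it reaches from about 400 to 925 mm from the base axis. Payload 12.5 kg.
Tool frame: the origin (TCP) lies midway between the tips of the shut fingers; the grasp point (between the pads) lies 19 mm behind it (env.grip_depth is the distance from the TCP to the grasp point, in mm); z points along the fingers, y is the line along which they close (so a half turn about z gives the same grasp; the last joint's range is limited). The gripper opens to 95 mm and grips with 3 to 60 N. Pads are 20 mm wide; open, the fingers measure 119 mm over their backs; the gripper's body (75 mm by 180 mm) begins 59 mm behind the grasp point.
Start: joints at [1.109, 0.491, 1.559, -0, 1.092, -0.106], TCP at [217.697, 585.879, 214.661] pointing down, gripper open.
Joint ranges: [-3.1, 3.1], [-0.84, 2.19], [0.05, 2.79], [-1.13, 4.28], [0.06, 2.93], [-2.69, 2.69]. Speed limits (rad/s): [2.22, 2.22, 2.79, 3.14, 3.14, 3.14].

## Interface

Orientations are given as [roll, pitch, yaw] about the fixed x, y, z axes, in that order (R = Rz(yaw) Ry(pitch) Rx(roll)).
In Python, from cell import monitor, viewer, order, env gives the robot as it stands.
- The arm moves only by the tool move_arm, never from a script. Its argument "moves" is one flat list of numbers, 4 for each row, row after row: the shift along the tool's x, y, z normalised to -1 to 1, where 1 is 0.15 m, then the turn about the tool's z normalised to -1 to 1, where 1 is pi/2 rad. A call has 1 to 10 rows; each row shifts and turns the commanded pose from where the row before left it, along the tool's axes as they then stand; what a row does not reach is not made up. A row lasts 1/8 s, in which the tool goes at most 62.5 mm and 10.7 degrees, less where a joint would pass 70% of its speed; a pose out of reach is approached as far as the arm can. A call with a number of a shift or a turn outside -1 to 1 is refused whole. A call with a gripper value outside its range is refused whole. "claw" is the finger opening in mm, from 0 to 95.1, set as the call begins (left out, the last holds). The fingers move at their own pace and stop on an object; the grip force is fixed at half the most. Time passes only in rows, so rows that do not move let the fingers close. It gives the time, the measured TCP pose, the force, the opening and the grip force at its end, in the units of the state.
- monitor.state(): the state, without advancing time (a new reading comes with each control period).
- viewer.read_camera(name): name is "scene" or "top" or "wrist"; returns the picture (420x560x3 uint8, red, green, blue); there is no depth.
- viewer.camera_info(name): a dict with "K" (3x3 intrinsics, pixels), "dist_coeffs" ([k1, k2, p1, p2, k3] as OpenCV has them; the pictures are not rectified), "camera_from_world" (4x4, takes a point from world to camera coordinates). Camera axes: x right, y down, z forward; pixel columns grow to the right and rows downward; lengths in mm; the calibration is good to about 2 mm. A picture is of the moment at which its call begins: read the wrist's pose just before it. camera_info takes no time and is no camera call; for the wrist camera it gives the pose at the moment of the call.
- order.job_done(): hands the job in; it is judged then, once.
The state is a dict: "t": time; "joints": joint angles; "qvel": joint speeds; "tau": joint torques, N m; "eef_pos": TCP position; "tcp_rot": TCP orientation; "ft_force": force on the tool from outside, world axes, zero at the start; "moment": the same for the moment, N m; "opening": opening from 0.0 (shut) to 1.0 (fully open); "grip_force": force on a finger pad.
Only numpy, scipy, OpenCV 4.12 (cv2) and the standard library are available. Lean on these libraries where they do the work, as an engineer would, in place of code of your own. Each camera call takes 0.05 s, during which the arm holds its last target. There are 200 camera calls.

## Working session

There is one attempt and no reset: what is moved stays moved. The work goes in short steps, Python scripts to look and compute and a tool call to move; the robot and the scene stay as the last step left them, time stands still between calls to the robot, and variables do not carry over. Pictures are saved under pics/ and viewed, at most 10 in all, crops included, and the job is handed in when it is done.

Besides the shell and the picture viewer there is one more tool, called after "Request:" as name(argument=value, ...), one argument or row to a line, values as JSON. move_arm: Moves the arm, as the interface text tells. Scaled input: -1 to 1 covers 0.15 m each way for a shift and pi/2 rad each way for a turn. Its arguments: {"type":"object","properties":{"moves":{"type":"array"},"claw":{"type":"number"}},"required":["moves"]}

```bash
mkdir -p pics
python3 - <<'E'
from cell import monitor, viewer, order, env
import cv2,numpy as np
s=monitor.state();print(s)
a=[viewer.read_camera(n) for n in("scene","top")]
for n,i in zip(("scene","top"),a):
    cv2.imwrite(f"pics/{n}0.png",i[:,:,::-1]);c=viewer.camera_info(n);print(n,c)
E
```

```text
{'t': 0.0, 'joints': array([ 1.10940632e+00,  4.91539052e-01,  1.55946680e+00, -8.24419586e-06,
        1.09173399e+00, -1.05632149e-01]), 'qvel': array([ 0.00069817,  0.00143629, -0.00064037, -0.00023681,  0.00089469,
        0.00067086]), 'tau': array([-1.38920070e-03, -6.12641287e+01, -2.58198363e+01,  6.91285031e-02,
        4.81819664e-02, -9.46741216e-05]), 'eef_pos': array([217.56996463, 585.62816644, 214.06852541]), 'tcp_rot': array([-3.14045109e+00, -1.13683856e-04,  2.78583854e+00]), 'ft_force': array([-0.37363469,  0.14444515, -0.2506455 ]), 'moment': array([ 0.00508875, -0.00883126,  0.00585709]), 'grip_force': 0.0, 'opening': 0.9973980415865021}
scene {'K': array([[541.53310801,   0.        , 273.09590083],
       [  0.        , 541.53310801, 200.77019512],
       [  0.        ,   0.        ,   1.        ]]), 'dist_coeffs': array([-0.1475411,  0.       ,  0.       ,  0.       ,  0.       ]), 'camera_from_world': array([[ 2.36854693e-01,  9.71430149e-01,  1.49438967e-02,
        -8.28403790e+01],
       [ 8.07916725e-01, -1.88397121e-01, -5.58370029e-01,
        -3.29096538e+02],
       [-5.39602094e-01,  1.44325986e-01, -8.29457407e-01,
         1.52071849e+03],
       [ 0.00000000e+00,  0.00000000e+00,  0.00000000e+00,
         1.00000000e+00]])}
top {'K': array([[475.62119778,   0.        , 279.20053664],
       [  0.        , 475.62119778, 207.16171623],
       [  0.        ,   0.        ,   1.        ]]), 'dist_coeffs': array([-0.09129753,  0.        ,  0.        ,  0.        ,  0.        ]), 'camera_from_world': array([[-2.59296666e-02, -9.99346553e-01,  2.51817321e-02,
        -5.12447447e+01],
       [-9.83353461e-01,  2.09666961e-02, -1.80489249e-01,
         5.04117697e+02],
       [ 1.79843331e-01, -2.94425694e-02, -9.83254551e-01,
         9.77246137e+02],
       [ 0.00000000e+00,  0.00000000e+00,  0.00000000e+00,
         1.00000000e+00]])}
```

View pics/top0.png

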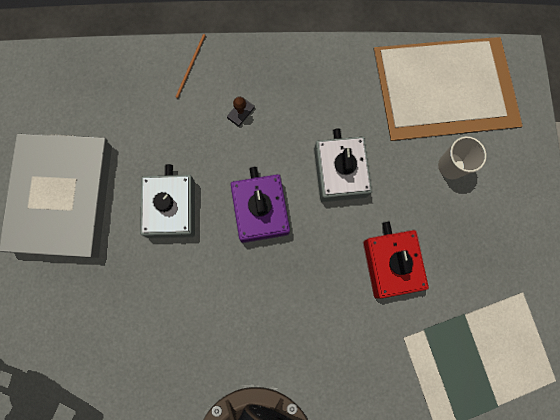

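View pics/scene0.png

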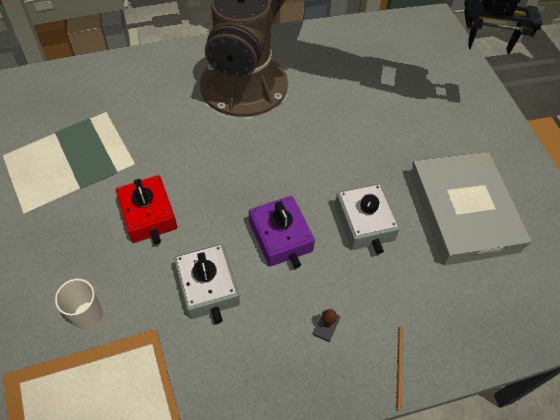

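The lock station is the light-grey box at about (343,165) in the top view and (205,280) in the scene view. The light knob's box is at (167,205). Purple and red are decoys.

```bash
cat > h.py <<'E'
import cv2,numpy as np
from cell import viewer
def ray(info,px,z):
    u=cv2.undistortPoints(np.array(px,float).reshape(-1,1,2),info["K"],info["dist_coeffs"]).reshape(-1,2)
    T=np.array(info["camera_from_world"]);R,t=T[:3,:3],T[:3,3];c=-R.T@t
    d=np.c_[u,np.ones(len(u))]@R
    return c+d*((z-c[2])/d[:,2])[:,None]
def proj(info,P):
    T=np.array(info["camera_from_world"])
    return cv2.projectPoints(np.array(P,float).reshape(-1,1,3),cv2.Rodrigues(T[:3,:3])[0],T[:3,3],info["K"],info["dist_coeffs"])[0].reshape(-1,2)
E
python3 - <<'E'
from h import *
for n,(x0,x1,y0,y1) in {"top":(300,390,120,210),"scene":(160,255,230,330)}.items():
    im=cv2.imread(f"pics/{n}0.png");i=viewer.camera_info(n)
    h=cv2.cvtColor(im,cv2.COLOR_BGR2HSV);m=((h[...,2]>175)&(h[...,1]<40)).astype(np.uint8)
    k=np.zeros_like(m);k[y0:y1,x0:x1]=m[y0:y1,x0:x1]
    c=max(cv2.findContours(k,0,2)[0],key=cv2.contourArea)
    r=cv2.minAreaRect(c);b=cv2.boxPoints(r);P=ray(i,b,60)
    print(n,r,P.round(1).tolist(),P.mean(0),np.linalg.norm(np.diff(P,axis=0),axis=1))
im=cv2.imread("pics/top0.png")[120:210,300:390];im2=cv2.imread("pics/scene0.png")[235:325,160:250]
cv2.imwrite("pics/crop1.png",cv2.resize(np.hstack([im,im2]),None,fx=4.4,fy=4.4,interpolation=2))
E
```

```text
top ((343.9538879394531, 165.6307830810547), (53.08686447143555, 43.66022491455078), 82.87498474121094) [[643.4, -153.6, 60.0], [654.5, -250.1, 60.0], [535.4, -257.2, 60.0], [525.4, -162.8, 60.0]] [ 589.66603103 -205.93203777   60.        ] [ 97.11090734 119.31845195  94.96989082]
scene ((205.2764892578125, 274.8954162597656), (50.477638244628906, 48.122371673583984), 74.47589111328125) [[536.1, -260.4, 60.0], [527.5, -158.2, 60.0], [645.8, -152.7, 60.0], [652.6, -249.8, 60.0]] [ 590.49446493 -205.26642608   60.        ] [102.53660863 118.38431383  97.27903309]
```

View pics/crop1.png

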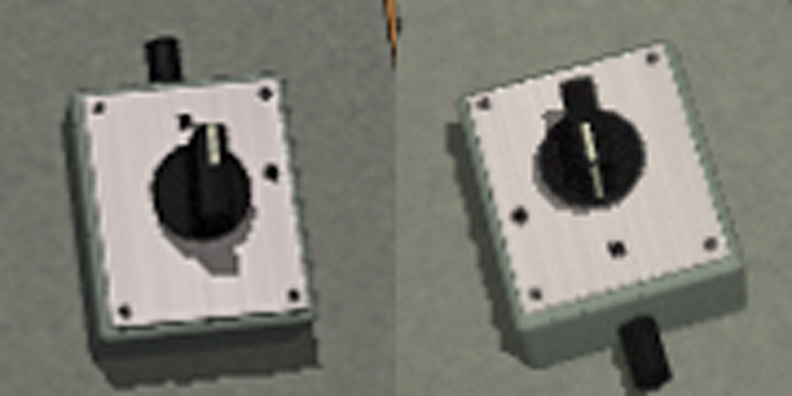

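The crop shows the black square (184,122), the black dot (271,172), and the white pointer running nearly along the box's +x, between them.

Run:
```python
from h import *
f=4.4;c=np.array([590,-205.5])
t=viewer.camera_info("top");s=viewer.camera_info("scene")
T=lambda p:np.array(p)/f+[300,120]
S=lambda p:np.array(p)/f+[160-90,235]
for n,i,F,sq,dot,ln in(("top",t,T,(184,122),(271,172),[(213,162),(210,125)]),("scene",s,S,(617,249),(519,215),[(586,122),(599,198)])):
    P=ray(i,[F(sq),F(dot)],60)[:,:2]-c;L=ray(i,[F(p) for p in ln],116)[:,:2]-c
    print(n,P,np.arctan2(P[:,1],P[:,0]),L,np.arctan2(*(L[1]-L[0])[::-1]))
```

```text
top [[ 39.54321137   2.30969616]
 [ 13.07122966 -39.80135562]] [ 0.05834313 -1.25348179] [[ 2.30965887 -0.72842076]
 [20.36425813 -0.3085131 ]] 0.02325346343415816
scene [[ 41.65840736   3.44758076]
 [ 14.22903175 -38.3797042 ]] [ 0.08257018 -1.21576246] [[ 2.7399336   0.94775794]
 [41.54729755  0.10231492]] -0.021782188218341367
```

Request:
move_arm(
  moves=[0, 0, 0, -0.115, 0, 0, 0, -0.1115, -0.155, -0.33, 0, 0, -0.155, -0.33, 0, 0, -0.155, -0.33, 0, 0, -0.155, -0.33, 0, 0, -0.155, -0.33, 0, 0, -0.155, -0.33, 0, 0, -0.155, -0.33, 0, 0, -0.155, -0.33, 0, 0],
  claw=70,
)

```text
t: 1.35
eef_pos: [404.2, 188.2, 214.6]
tcp_rot: [3.141, 0.0, -3.141]
ft_force: [0.6, 0.8, -0.2]
opening: 0.737
grip_force: 0.0
```

Request:
move_arm(
  moves=[-0.155, -0.33, 0, 0, -0.155, -0.33, 0, 0, -0.155, -0.33, 0, 0, -0.155, -0.33, 0, 0, -0.155, -0.33, 0, 0, -0.155, -0.33, 0, 0, -0.155, -0.33, 0, 0, -0.155, -0.33, 0, 0, 0, 0, 0, 0, 0, 0, 0, 0],
)

```text
t: 2.6
eef_pos: [589.2, -205.8, 214.1]
tcp_rot: [3.141, -0.001, 3.141]
ft_force: [-0.5, 0.3, 0.2]
opening: 0.736
grip_force: 0.0
```

Run:
```python
from h import *
from cell import monitor
s=monitor.state();print(s["t"],s["joints"],s["eef_pos"],s["tcp_rot"],s["ft_force"],s["opening"])
i=viewer.camera_info("wrist");im=viewer.read_camera("wrist")
np.save("w.npy",i,allow_pickle=True)
cv2.imwrite("pics/w1.png",im[:,:,::-1])
print(proj(i,[[590,-205.5,60],[590,-205.5,116],[630,-203,60]]))
```

```text
2.6 [-4.41860908e-01  4.90705066e-01  1.56102411e+00  2.45278024e-04
  1.09125831e+00 -2.01242464e+00] [ 589.19114616 -205.75322403  214.05021715] [ 3.14079989e+00 -1.16807905e-03  3.14124721e+00] [-0.47310543  0.34620468  0.16885846] 0.7358516158455823
[[279.53026938 191.47735625]
 [279.58300542 205.49583535]
 [282.02288352 230.24616692]]
```

View pics/w1.png

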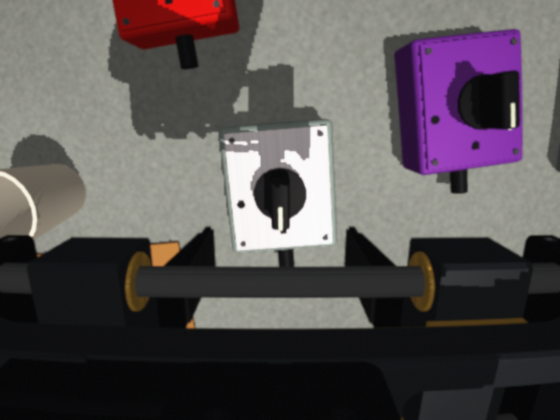

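The wrist view shows the lock knob's skirt centred near (279,193), with the pointer line at (281,208)–(280,231). It lies nearly along world x, as estimated.

Run:
```python
from h import *
i=np.load("w.npy",allow_pickle=True).item();im=cv2.imread("pics/w1.png")
g=cv2.cvtColor(im,cv2.COLOR_BGR2HSV)
R=(slice(165,238),slice(250,312))
m=(g[R][...,2]<60).astype(np.uint8);c=max(cv2.findContours(m,0,2)[0],key=cv2.contourArea)+[250,165]
print("dark bbox",cv2.boundingRect(c))
x,y,w,h=cv2.boundingRect(c)
print("skirt sides z80",ray(i,[(x,193),(x+w,193)],79).round(1))
b=g[200:236,268:294];ys,xs=np.nonzero((b[...,2]>110)&(b[...,1]<110)&(np.abs(np.arange(26)+268-280)<7))
# pointer pixels: keep bright ones inside the bar columns
p=np.c_[xs+268,ys+200];print(p.min(0),p.max(0),len(p))
vx,vy,x0,y0=cv2.fitLine(p.astype(np.float32),2,0,.01,.01).ravel()
P=ray(i,[(x0-10*vx,y0-10*vy),(x0+10*vx,y0+10*vy)],116);print(P, np.arctan2(*(P[1]-P[0])[1::-1]))
```

```text
dark bbox (254, 168, 51, 64)
skirt sides z80 [[ 587.4 -229.1   79. ]
 [ 587.5 -181.9   79. ]]
[274 207] [286 235] 188
[[ 614.3178166  -205.5708256   116.        ]
 [ 596.91979912 -205.16754693  116.        ]] 3.118417227752431
```

Request:
move_arm(
  moves=[-0.005, 0, 0.2, 0.013, 0, 0, 0.2, 0, 0, 0, 0.2, 0, 0, 0, 0.15, 0, 0, 0, 0.12, 0, 0, 0, 0, 0, 0, 0, 0, 0],
)

```text
t: 3.52
eef_pos: [590.8, -206.0, 85.0]
tcp_rot: [-3.141, 0.001, 3.121]
ft_force: [-0.9, -0.4, -0.2]
opening: 0.734
grip_force: 0.0
```

Request:
move_arm(
  moves=[0, 0, 0, 0, 0, 0, 0, 0, 0, 0, 0, 0, 0, 0, 0, 0, 0, 0, 0, 0, 0, 0, 0, 0, 0, 0, 0, 0],
  claw=0,
)

```text
t: 4.4
eef_pos: [590.5, -205.7, 84.1]
tcp_rot: [3.141, -0.0, 3.121]
ft_force: [0.5, 3.1, 1.1]
opening: 0.168
grip_force: 29.7
```

Request:
move_arm(
  moves=[0, 0, 0.03, 0, 0, 0, 0.03, 0, 0, 0, 0.02, 0, 0, 0, 0, 0, 0, 0, 0, 0],
)

```text
t: 5.03
eef_pos: [590.6, -205.8, 73.2]
tcp_rot: [3.141, 0.001, 3.121]
ft_force: [-2.2, 4.3, 14.4]
opening: 0.169
grip_force: 29.9
```

Request:
move_arm(
  moves=[0, 0, 0.008, 0, 0, 0, 0, 0, 0, 0, 0, 0],
)

```text
t: 5.4
eef_pos: [590.6, -205.8, 72.1]
tcp_rot: [3.141, 0.001, 3.121]
ft_force: [-2.1, 5.3, 13.8]
opening: 0.165
grip_force: 29.9
```

Request:
move_arm(
  moves=[0, 0, 0, 0.1, 0, 0, 0, 0.1, 0, 0, 0, 0.1, 0, 0, 0, 0.1, 0, 0, 0, 0.1, 0, 0, 0, 0.1, 0, 0, 0, 0.1, 0, 0, 0, 0.1, 0, 0, 0, 0, 0, 0, 0, 0],
)

```text
t: 6.65
eef_pos: [590.3, -206.1, 72.1]
tcp_rot: [3.141, 0.0, 1.864]
ft_force: [-4.8, 2.4, 15.1]
opening: 0.164
grip_force: 30.0
```

```bash
python3 -c "
from cell import monitor
s=monitor.state();print(s['joints'],s['tcp_rot'],s['ft_force'],s['moment'])"
```

```text
[-4.41495849e-01  6.55509481e-01  1.68854559e+00 -8.69187145e-05
  7.97239847e-01 -7.35068232e-01] [3.14141351e+00 2.45814491e-04 1.86442941e+00] [-4.82884517  2.35386152 15.06628536] [ 0.55018604  1.11356536 -0.11144157]
```

Request:
move_arm(
  moves=[0, 0, 0, 0.03, 0, 0, 0, 0.03, 0, 0, 0, 0],
)

```text
t: 7.02
eef_pos: [590.3, -206.1, 72.1]
tcp_rot: [3.142, 0.0, 1.77]
ft_force: [-4.6, 3.1, 14.5]
opening: 0.166
grip_force: 30.0
```

```bash
python3 -c "
from cell import monitor
s=monitor.state();print(s['tcp_rot'],s['ft_force'],s['moment'])"
```

```text
[3.14155761e+00 1.78047420e-04 1.76975230e+00] [-4.64874787  3.11744778 14.53759423] [ 0.52832597  1.14568186 -0.09170861]
```

Request:
move_arm(
  moves=[0, 0, 0, 0.02, 0, 0, 0, 0.02, 0, 0, 0, 0],
)

```text
t: 7.4
eef_pos: [590.4, -206.3, 72.1]
tcp_rot: [3.141, 0.001, 1.709]
ft_force: [-3.7, 1.9, 14.1]
opening: 0.174
grip_force: 31.0
```

```bash
python3 -c "
from cell import monitor
s=monitor.state();print(s['tcp_rot'],s['ft_force'],s['moment'],s['opening'])"
```

```text
[3.14145849e+00 1.01302487e-03 1.70905423e+00] [-3.6524799   1.88674705 14.08129613] [0.45161602 1.01554563 0.86633673] 0.17387306292046747
```

The end stop is felt: the moment has risen to 0.87 N m. Next I let the knob rise, then open.

Request:
move_arm(
  moves=[0, 0, -0.02, 0, 0, 0, -0.02, 0, 0, 0, -0.02, 0, 0, 0, -0.02, 0, 0, 0, 0, 0, 0, 0, 0, 0],
)

```text
t: 8.15
eef_pos: [590.3, -206.2, 83.4]
tcp_rot: [-3.141, 0.001, 1.709]
ft_force: [-2.3, 1.3, 6.2]
opening: 0.172
grip_force: 31.0
```

Request:
move_arm(
  moves=[0, 0, 0, 0, 0, 0, 0, 0, 0, 0, 0, 0, 0, 0, 0, 0, 0, 0, 0, 0],
  claw=60,
)

```text
t: 8.78
eef_pos: [590.4, -206.1, 82.9]
tcp_rot: [3.142, -0.0, 1.707]
ft_force: [0.1, -0.6, 0.3]
opening: 0.615
grip_force: 0.0
```

Request:
move_arm(
  moves=[0, 0, -0.1, 0, 0, 0, -0.2, 0, 0, 0, -0.2, 0, 0, 0, -0.2, 0, 0, 0, -0.1, 0, 0, 0, 0, 0, 0, 0, 0, 0],
)

```text
t: 9.65
eef_pos: [590.1, -205.9, 201.9]
tcp_rot: [-3.14, -0.001, 1.707]
ft_force: [-0.1, -0.3, -0.3]
opening: 0.633
grip_force: 0.0
```

Run:
```python
from h import *
i=viewer.camera_info("wrist");np.save("w2.npy",i,allow_pickle=True);im=viewer.read_camera("wrist")[:,:,::-1];t=viewer.read_camera("top")[:,:,::-1]
print(proj(i,[[590,-205.5,116]]))
t=cv2.resize(t[120:210,300:390],(420,420))
cv2.imwrite("pics/w2.png",np.hstack([im[:,100:480],t]))
```

```text
[[281.16164652 206.53054119]]
```

View pics/w2.png

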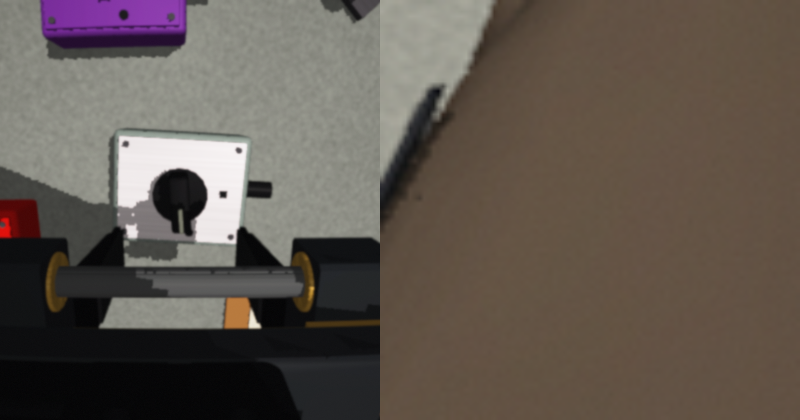

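The wrist view shows the bar turned about a quarter turn: its pointer is at crop (181,211)–(181,233) and the square at (223,194). The dot is hidden beneath the pointer end. I'll check the angle numerically.

Run:
```python
from h import *
i=np.load("w2.npy",allow_pickle=True).item();im=cv2.imread("pics/w2.png")
sub=im[205:238,172:190];h=cv2.cvtColor(sub,cv2.COLOR_BGR2HSV)
ys,xs=np.nonzero((h[...,2]>100)&(abs(np.arange(18)-9)<4)[None])
p=np.c_[xs+272,ys+205];vx,vy,x0,y0=cv2.fitLine(p.astype(np.float32),2,0,.01,.01).ravel();s=np.sign(vy)
P=ray(i,[(x0-10*s*vx,y0-10*s*vy),(x0+10*s*vx,y0+10*s*vy)],116);a=np.arctan2(*(P[1]-P[0])[1::-1])
Q=ray(i,[(323,194)],60)[0]-[590,-205.5,0];b=np.arctan2(Q[1],Q[0])
C=ray(i,[(225,144),(339,150),(331,237)],60);e=np.arctan2(*(C[2]-C[1])[1::-1])
print(P,a,"square",b,"edge",e,e+np.pi/2,"turn",b-a)
```

```text
[[ 590.28099243 -213.13967984  116.        ]
 [ 593.33131142 -229.53664606  116.        ]] -1.3868693385753668 square 0.0827737981196654 edge -1.4860599659171425 0.08473636087775405 turn 1.4696431366950322
```

The pointer is at about 1.47 rad (±0.02), which is the end of travel. The knob is out, and the robot is clear of it.

```bash
python3 -c "
from cell import order
print(order.job_done())"
```

```text
the job is handed in; nothing more can be done
None
```

The lock knob was pushed in, turned clockwise to its end stop (about 1.45 rad), let spring back out and released; the light knob was never touched, and the job was handed in just under 10 s into the 32 s allowed.

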